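# Open the chilli-paste jar behind its ash guard

### The arm

A 6-joint arm with a two-finger parallel gripper is mounted at the origin on a cart in front of the work surface, level with it; the furniture and walls round the work are solid. World frame = base frame: x ahead of the robot, y to its left, z up, the work surface at z = 0. Lengths are in mm, angles in rad, forces in N, time in s.
With the tool pointing down it reaches from about 400 to 925 mm from the base axis. Payload 12.5 kg.
Tool frame: the origin (TCP) lies midway between the tips of the shut fingers; the grasp point (between the pads) lies 19 mm behind it; z points along the fingers, y is the direction in which the jaws open and shut (so a half turn about z gives the same grasp; the last joint's range is limited). The gripper opens to 95 mm and grips with 3 to 60 N. Pads are 20 mm wide; open, the fingers measure 119 mm over their backs; the gripper's body (75 mm by 180 mm) begins 59 mm behind the grasp point.
Start: joints at [-1.34, 0.491, 1.559, -0, 1.092, -0.106], TCP at [206.566, -589.896, 214.661] pointing down, gripper open.
Joint ranges: [-3.1, 3.1], [-0.84, 2.19], [0.05, 2.79], [-1.13, 4.28], [0.06, 2.93], [-2.69, 2.69]. Speed limits (rad/s): [2.22, 2.22, 2.79, 3.14, 3.14, 3.14].

### API

Orientations are given as [roll, pitch, yaw] about the fixed x, y, z axes, in that order (R = Rz(yaw) Ry(pitch) Rx(roll)).
In Python, from cell import env gives the robot as it stands.
- The arm moves only by the tool servo_tool, never from a script. Its argument "plan" is a list of rows, each a list of 7 numbers: the shift along the tool's x, y, z in m, then the turn, a rotation vector about the tool's x, y, z in degrees, then the opening in per cent of the stroke, from 0 (shut) to 100 (fully open). In form: [[dx, dy, dz, wx, wy, wz, jaw], ...]. A call has 1 to 8 rows; each row shifts and turns the pose as measured when the row begins, along the tool's axes as they then stand; what a row does not reach is not made up. A row lasts 1/12 s, in which the tool goes at most 41.7 mm and 7.16 degrees, less where a joint would pass 70% of its speed; a pose out of reach is approached as far as the arm can. A call is refused whole if a number of a shift passes 0.0417 or a number of a turn 7.16, either way. A call with a gripper value outside its range is refused whole. The fingers move at their own pace and stop on an object; the grip force is fixed at half the most. Time passes only in rows, so rows that do not move let the fingers close. It gives the time, the measured TCP pose, the force and the opening at its end, in the units of the state.
- env.state(): the state, without advancing time (a new reading comes with each control period).
- env.read_camera(name): name is "scene" or "top" or "wrist"; returns a dict with "img" (480x640x3 uint8, blue, green, red), "intrinsics" (3x3 intrinsics, pixels), "R" (3x3) and "t" (3): a world point X has camera coordinates R X + t. Camera axes: x right, y down, z forward; pixel columns grow to the right and rows downward; lengths in mm; the calibration is good to about 2 mm. The wrist camera is an equidistant fisheye: a pixel r from the principal point sees the ray r / f radians off the axis. A picture is of the moment at which its call begins. There is no depth.
- env.job_done(): hands the job in, once; it reports no verdict.
The state is a dict: "t": time; "joints": joint angles; "qvel": joint speeds; "tau": joint torques, N m; "eef_pos": TCP position; "tcp_rot": TCP orientation; "ft_force": force on the tool from outside, world axes, zero at the start; "moment": the same for the moment, N m; "opening": opening from 0.0 (shut) to 1.0 (fully open).
Only numpy, scipy, OpenCV 4.12 (cv2) and the standard library are available. Lean on these libraries where they do the work, as an engineer would, in place of code of your own. Each camera call takes 0.05 s, during which the arm holds its last target. There are 200 camera calls.

### The job

Charcoal ash is drifting off the pit, so first take the steel ash guard out of its slotted wooden block and lean it squarely behind the jar on the jar stand: foot on the board just behind the low metal lip, top leaning back against the middle of the wire rest, and let go of it. Then, with the jar staying down in the stand's square collar, which keeps it from turning, unscrew its tight gold lid anticlockwise until the threads let go and lift it off. Finish still holding the lid level and centred one to three centimetres above the open mouth, so that what clings to it falls back into the jar; leave the shaker, the toothpick glass and the teaspoon where they are.

Things in the scene. Friction and masses are not known exactly. Their poses are not given: they have to be found in the camera images.
- jar_stand: Stand screwed to the counter: a wooden board 156 x 112 x 12 mm with a square steel collar (63.5 mm inside, rim 42 mm above the counter) round the jar. Origin: on the counter under the collar's centre; z up; x points from the collar to the guard's place, on the side of the charcoal pit. The board reaches from x -45 to +111 mm and 56 mm either side in y.
- guard_place (a point): Where the middle of the guard's foot belongs: on the board's top (12 mm above the counter), at x +62 mm, y 0 in the stand's frame, just behind a low steel lip (5 x 96 mm, 9 mm above the board, rear face at x +60 mm).
- guard_rest (a point): Middle of the top bar of the wire rest: a hoop of 6 mm steel wire, x +100 mm in the stand's frame, bar along the stand's y (straight from -34 to +34 mm), 100 mm above the counter. A guard with its foot at the lip and its back on this bar leans about 0.36 rad (20 degrees) back from upright.
- guard_grip (a point): Centre of the dark wooden grip strip (14 mm thick, 92 wide, 26 high) on the top edge of the ash guard. Axes: x across the guard's thickness (both faces alike), y along its width, z from foot to grip. At the start the guard stands upright in a slot 6 mm wide and 24 mm deep in a block of pale wood (46 x 120 x 32 mm) fixed to the counter.
- guard_foot (a point): Middle of the ash guard's lower edge, 128 mm below the centre of the grip strip.
- jar_mouth (a point): Centre of the jar's rim, on its axis; axes as the jar's. The rim is 84 mm above the jar's base and 96 mm above the counter, the neck 41 mm in diameter.
- lid_center (a point): Centre of the round gold lid, half-way up: 56 mm in diameter, 22.5 mm high, upright ribbed side, flat top. Screwed on, its top is about 106 mm and its lower edge about 83 mm above the counter.
- lid_edge (a point): Centre of the lid's lower edge, on its axis, 11 mm below the lid's centre; z along the axis, upwards. Screwed on, it is about 13 mm below the jar's rim.
- chili_shaker: Bystander: a glass shaker with red spice and a steel cap, 41 mm diameter, 87 mm high; origin at the centre of its base.
- pick_glass: Bystander: a small glass of toothpicks, 45 mm diameter, 72 mm high; origin at the centre of its base.
- teaspoon: Bystander: a teaspoon lying on the counter, 134 x 27 x 12 mm; origin at the middle of its underside.
- lid: The lid; origin as point lid_edge. Three lugs inside hold it under three threads on the neck. Turned anticlockwise (seen from above) by 1.1 to 1.3 rad it is free, having risen 3 mm; at 1.5 to 1.7 rad the lugs hit the next thread. It takes about 0.4 N m at first (a sprung liner presses it tight), then less. Until free it cannot be pulled off.
- jar: Red-brown square jar, 60 x 60 x 58 mm below a round neck, 0.35 to 0.6 kg; origin at the centre of its base. It stands loose on the board inside the collar, its shoulder 74 mm above the counter. It can turn only a few degrees there and is not to be lifted.
- ash_guard: The ash guard: a steel sheet 4 mm thick, 100 mm wide, 122 mm high under its grip strip; 141 mm high and about 0.16 kg in all. Origin at the middle of its lower edge, axes as at its grip.

How it is judged (in metres and radians):
On the way, in this order (a step that is already met when the one before it is completed fails the run):
1. the ash guard leans back against the wire rest, its foot on the board behind the lip, and is let go (x of guard_foot in the frame of jar_stand between 0.055 and 0.08 m and z of guard_foot in the frame of jar_stand below 0.02 m and y of guard_foot in the frame of jar_stand between -0.03 and 0.03 m and x of guard_grip in the frame of jar_stand between 0.088 and 0.125 m and angle between guard_grip's own z axis and vertical between 0.15 and 0.52 rad and angle between the y axis of guard_grip and the y axis of jar_stand, either way round below 0.2 rad and contact force between ash_guard and the arm below 0.1 N and contact force between ash_guard and the fingers below 0.1 N and contact force between ash_guard and jar_stand above 0.3 N and linear speed of ash_guard below 0.03 m/s), for 0.3 s.
2. the lid is unscrewed and lifted clear of the jar, which stays down in its collar (z of lid_edge in the frame of jar_mouth above 0.002 m and horizontal distance between lid_edge and jar_mouth below 0.02 m and z of jar_mouth in the frame of jar_stand below 0.102 m and angle between jar_mouth's own z axis and vertical below 0.08 rad), for 0.2 s.
At the end, for the whole second after the job is handed in: The lid is gripped at rest, level within 0.15 rad, its edge 5 to 40 mm above the jar's rim and within 12 mm of its axis, off the jar; the jar stands in the collar; the guard, let go, leans 0.15 to 0.52 rad on the rest, foot within 20 mm behind the lip; the bystanders moved under 30 mm (z of lid_edge in the frame of jar_mouth between 0.005 and 0.04 m and horizontal distance between lid_edge and jar_mouth below 0.012 m and angle between lid_edge's own z axis and vertical below 0.15 rad and linear speed of lid below 0.02 m/s and contact force between the fingers and lid above 1 N and contact force between lid and jar below 0.05 N and z of jar_mouth in the frame of jar_stand below 0.102 m and angle between jar_mouth's own z axis and vertical below 0.08 rad and x of guard_foot in the frame of jar_stand between 0.055 and 0.08 m and z of guard_foot in the frame of jar_stand below 0.02 m and y of guard_foot in the frame of jar_stand between -0.03 and 0.03 m and x of guard_grip in the frame of jar_stand between 0.088 and 0.125 m and angle between guard_grip's own z axis and vertical between 0.15 and 0.52 rad and angle between the y axis of guard_grip and the y axis of jar_stand, either way round below 0.2 rad and contact force between ash_guard and the arm below 0.1 N and contact force between ash_guard and the fingers below 0.1 N and contact force between ash_guard and jar_stand above 0.3 N and distance of each of chili_shaker, pick_glass, teaspoon from where it was at the start of the episode below 0.03 m); the arm keeps its last pose, push and grip.
It fails at once if the jar is lifted out of its place by more than 10 mm or tipped (z of jar_mouth in the frame of jar_stand above 0.106 m or angle between jar_mouth's own z axis and vertical above 0.2 rad).
It fails at once if the shaker, the toothpick glass or the teaspoon is pushed more than 30 mm or tipped over (distance of any of chili_shaker, pick_glass, teaspoon from where it was at the start of the episode above 0.03 m or angle between any of chili_shaker, pick_glass's own z axis and vertical above 0.5 rad).
It also fails if it takes over 50 s, if anything falls off the work surface, if the arm or the gripper's body presses on something with over 40 N, if the wrist force passes 120 N, or if a joint passes its speed limit or range.

## Working session

There is one attempt and no reset: what is moved stays moved. The work goes in short steps, Python scripts to look and compute and a tool call to move; the robot and the scene stay as the last step left them, time stands still between calls to the robot, and variables do not carry over. Pictures are saved under pics/ and viewed, about 8 in all and at most 12, crops included, and the job is handed in when it is done.

Besides the shell and the picture viewer there is one more tool, called after "Request:" by a JSON object that holds its "api" and its "payload". servo_tool: Moves the arm, as the interface text tells. Its arguments: {"type":"object","properties":{"plan":{"type":"array","items":{"type":"array","items":{"type":"number"}}}},"required":["plan"]}

```bash
mkdir -p pics; ls; python3 - <<'E'
from cell import env
import cv2
print(env.state())
for n in ("scene","top"):
    d=env.read_camera(n); cv2.imwrite(f"pics/{n}0.png",d["img"]); print(n,d["intrinsics"],d["R"],d["t"])
E
```

```text
pics
{'t': 0.0, 'joints': array([-1.33960339e+00,  4.91523611e-01,  1.55944348e+00,  7.17598774e-06,
        1.09171066e+00, -1.05594358e-01]), 'qvel': array([ 0.00040413, -0.00035089, -0.00027419, -0.00038267,  0.00019971,
       -0.00188714]), 'tau': array([ 1.94397617e-03, -6.12633204e+01, -2.58175492e+01,  6.92384667e-02,
        4.82981501e-02, -1.04294961e-04]), 'eef_pos': array([ 206.50546831, -589.63976777,  214.08614172]), 'tcp_rot': array([-3.14051427e+00, -1.20696505e-04,  3.36783919e-01]), 'ft_force': array([0.60455961, 0.48004031, 0.13862783]), 'moment': array([ 0.01699762, -0.03734913, -0.01407666]), 'opening': 1.0005582920873033}
scene [[593.29748314   0.         325.04701415]
 [  0.         593.29748314 239.24700047]
 [  0.           0.           1.        ]] [[-0.68327958 -0.73007429  0.01097934]
 [-0.39247877  0.3545596  -0.8486742 ]
 [ 0.61570239 -0.58419091 -0.528802  ]] [354.20703598 300.95094208 846.04478212]
top [[521.73335223   0.         317.80802467]
 [  0.         521.73335223 238.77884187]
 [  0.           0.           1.        ]] [[ 1.37723499e-01 -9.90470651e-01 -3.56645812e-04]
 [-9.63132205e-01 -1.33838095e-01 -2.33374634e-01]
 [ 2.31102993e-01  3.24846682e-02 -9.72386833e-01]] [-39.28105906 529.23763461 859.08938671]
```

View pics/scene0.png

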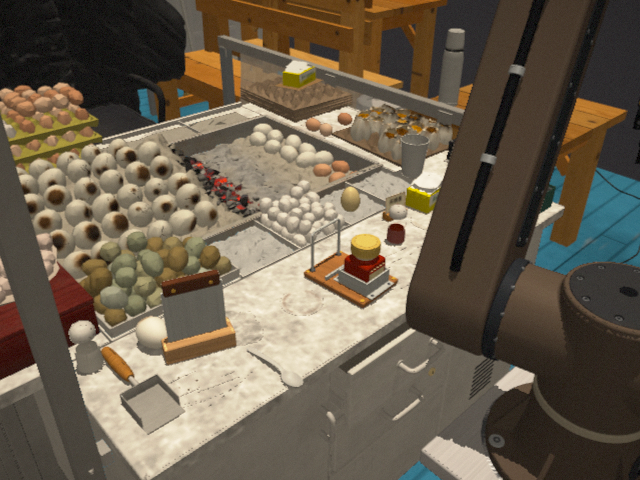

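View pics/top0.png

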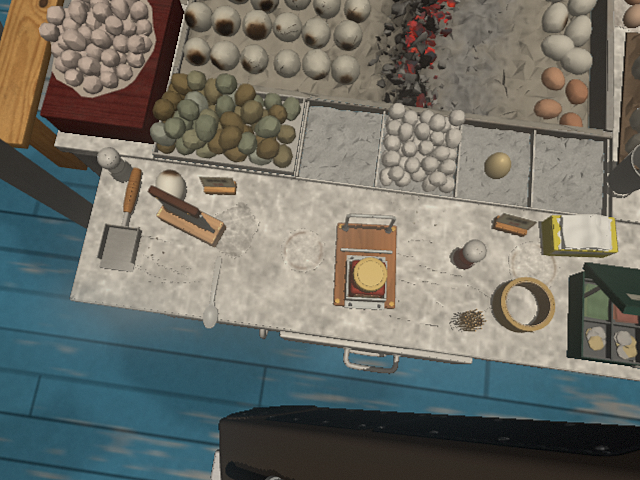

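The scene view shows the guard and block at (198,320) and the stand with the gold lid at (366,250). The top view shows the block at (192,222), grip strip at (175,203), stand at (366,265), lid at (370,275), shaker at (470,252), toothpicks at (468,320) and spoon at (213,300). Next I'll measure from enlarged crops.

```bash
cat > h.py <<'E'
import numpy as np, cv2
from scipy.spatial.transform import Rotation as Ro
from cell import env
def ray(d,u,v):
    K=d["intrinsics"];R=d["R"];t=d["t"]
    c=-R.T@t; w=R.T@np.array([(u-K[0,2])/K[0,0],(v-K[1,2])/K[1,1],1]); return c,w/np.linalg.norm(w)
def onz(d,u,v,z):
    c,w=ray(d,u,v); return c+w*(z-c[2])/w[2]
def proj(d,X):
    p=d["intrinsics"]@(d["R"]@np.array(X,float)+d["t"]); return p[:2]/p[2]
def biggest(m):
    cs,_=cv2.findContours(m.astype(np.uint8),cv2.RETR_EXTERNAL,cv2.CHAIN_APPROX_NONE)
    return max(cs,key=cv2.contourArea)
E
python3 - <<'E'
from h import *
d=env.read_camera("top"); im=d["img"]
a=cv2.resize(im[170:250,140:240],None,fx=4,fy=4,interpolation=cv2.INTER_CUBIC)
b=cv2.resize(im[205:315,325:410],None,fx=4,fy=4,interpolation=cv2.INTER_CUBIC)
c=np.zeros((440,750,3),np.uint8); c[:320,:400]=a; c[:440,405:745]=b
cv2.imwrite("pics/crop1.png",c)
hsv=cv2.cvtColor(im,cv2.COLOR_BGR2HSV)
m=np.zeros(hsv.shape[:2],bool); 
g=(hsv[...,0]>17)&(hsv[...,0]<32)&(hsv[...,1]>100)&(hsv[...,2]>120)
m[240:310,335:405]=g[240:310,335:405]
k=biggest(m); (x,y),r=cv2.minEnclosingCircle(k); print("lid",x,y,r,cv2.fitEllipse(k),onz(d,x,y,106), onz(d,x+r,y,106)-onz(d,x-r,y,106))
E
```

```text
lid 369.9482727050781 273.60345458984375 16.9346981048584 ((369.9886779785156, 273.70867919921875), (31.849464416503906, 33.06917953491211), 128.7220001220703) [472.47797315 -61.09729064 106.        ] [  7.71408052 -55.50235283   0.        ]
```

View pics/crop1.png

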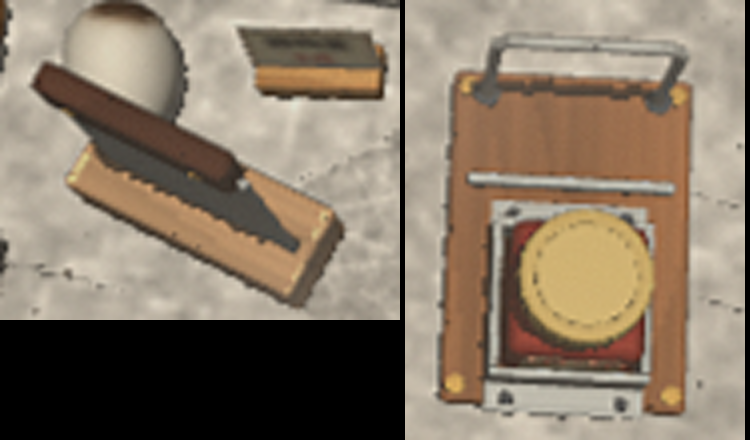

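The crop shows the board's corners at crop (455,75), (690,88), (683,410), (442,400). The lip runs from (470,178) to (672,188) and the rest bar from (497,40) to (688,52). The block top's corners are about (92,143), (340,213), (297,290) and (68,180), with the dark strip running from (45,75) to (238,175).

```bash
python3 - <<'E'
from h import *
d=env.read_camera("top"); s=env.read_camera("scene"); im=d["img"]
L=lambda u,v:(140+(u+.5)/4-.5,170+(v+.5)/4-.5); Rr=lambda u,v:(325+(u-404.5)/4-.5,205+(v+.5)/4-.5)
P=lambda f,u,v,z: onz(d,*f(u,v),z)
B=[P(Rr,*q,12) for q in ((455,75),(690,88),(683,410),(442,400))]
print("board",np.round(B,1),[round(np.linalg.norm(B[i]-B[(i+1)%4]),1) for i in range(4)])
xa=(B[0]+B[1]-B[2]-B[3]); th=np.arctan2(xa[1],xa[0]); ya=B[0]-B[1]+B[3]-B[2]; print("yawx",th,"yaw from y",np.arctan2(-ya[0],ya[1]),"centre",np.mean(B,0))
ex=np.array([np.cos(th),np.sin(th),0]); print("origin",np.mean(B,0)-33*ex)
for n,q,z in (("lipL",(470,174),21),("lipR",(672,184),21),("barL",(500,39),103),("barR",(685,50),103)): print(n,np.round(P(Rr,*q,z),1))
T=[P(L,*q,32) for q in ((92,143),(340,213),(297,290),(68,180))]
print("block",np.round(T,1),[round(np.linalg.norm(T[i]-T[(i+1)%4]),1) for i in range(4)],np.mean(T,0))
for nm,dd,roi,zt in (("top",im,(160,230,140,210),149),("scene",s["img"],(262,305,150,230),136)):
    h=cv2.cvtColor(dd,cv2.COLOR_BGR2HSV); m=np.zeros(h.shape[:2],bool); a,b,c,e=roi
    g=((h[...,0]<14)|(h[...,0]>170))&(h[...,1]>80)&(h[...,2]<110); m[a:b,c:e]=g[a:b,c:e]
    k=biggest(m); r=cv2.minAreaRect(k); bx=cv2.boxPoints(r); print(nm,r,cv2.contourArea(k))
    cam=d if nm=="top" else s
    print(np.round([onz(cam,*p,zt) for p in bx],1), onz(cam,*r[0],zt))
# two-view triangulate strip centre not exact; shaker etc positions
for n,p,z in (("shaker cap",(476,247),87),("picks",(468,320),72),("spoon bowl",(210,316),5),("spoon tip",(219,258),5)): print(n,np.round(onz(d,*p,z)))
E
```

```text
board [[ 576.1    3.8   12. ]
 [ 585.  -106.2   12. ]
 [ 434.7 -118.6   12. ]
 [ 424.1  -10.1   12. ]] [np.float64(110.4), np.float64(150.9), np.float64(109.1), np.float64(152.6)]
yawx 0.0866353087718233 yaw from y 0.08871266261450642 centre [504.99457151 -57.79041462  12.        ]
origin [472.11833774 -60.64580474  12.        ]
lipL [527.8  -9.1  21. ]
lipR [ 535.9 -101.7   21. ]
barL [569.6 -13.1 103. ]
barR [575.6 -91.8 103. ]
block [[560.4 329.   32. ]
 [543.1 209.   32. ]
 [504.6 221.9  32. ]
 [541.3 336.3  32. ]] [np.float64(121.2), np.float64(40.6), np.float64(120.1), np.float64(20.4)] [537.34806843 274.04866729  32.        ]
top ((173.00001525878906, 200.50001525878906), (53.21841049194336, 8.049844741821289), 26.56505012512207) 352.0
[[548.2 317.2 149. ]
 [561.2 314.  149. ]
 [531.9 229.1 149. ]
 [519.2 232.5 149. ]] [540.04841946 272.97446851 149.        ]
scene ((190.3820037841797, 282.98876953125), (15.290447235107422, 58.76328659057617), 77.00537872314453) 750.5
[[576.9 308.8 136. ]
 [546.4 220.1 136. ]
 [508.  239.8 136. ]
 [538.7 324.8 136. ]] [542.41572626 274.25339471 136.        ]
shaker cap [ 547. -237.   87.]
picks [ 423. -236.   72.]
spoon bowl [374. 210.   5.]
spoon tip [481. 213.   5.]
```

```bash
cat >> h.py <<'E'
def Rt(yaw,lean=0,ly=0.087):
    # tool down with yaw; lean: fingers' upper end tipped back towards stand +x (about the stand's y axis)
    return Ro.from_rotvec(lean*np.array([-np.sin(ly),np.cos(ly),0]))*Ro.from_euler('xyz',[np.pi,0,yaw])
def plan(wps,jaw,p=None,R=None,step=38,turn=6.5):
    s=env.state(); p=s["eef_pos"] if p is None else np.array(p,float); R=Ro.from_euler('xyz',s["tcp_rot"]) if R is None else R
    out=[]
    for tp,tR in wps:
        tp=np.array(tp,float); dv=(R.inv()*tR).as_rotvec(degrees=True)
        n=int(max(1,np.ceil(np.linalg.norm(tp-p)/step),np.ceil(np.linalg.norm(dv)/turn)))
        d=(tp-p)/n
        for i in range(n):
            out.append([*np.round(R.inv().apply(d)/1000,4),*np.round(dv/n,2),jaw]); R=R*Ro.from_rotvec(dv/n,degrees=True); p=p+d
    for i in range(0,len(out),8): print("["+",".join("["+",".join(f"{v:g}" for v in r)+"]" for r in out[i:i+8])+"]")
def st():
    s=env.state(); print("t",round(s["t"],2),np.round(s["eef_pos"],1),np.round(s["tcp_rot"],3),"F",np.round(s["ft_force"],1),"M",np.round(s["moment"],2),"op",round(s["opening"],3))
E
python3 -c "
from h import *
plan([((520,-250,240),Rt(.8)),((570,100,240),Rt(1.24)),((540,273,200),Rt(1.24))],100)"
```

```text
[[0.0314,-0.0167,-0.002,-0,-0,-2.04,100],[0.032,-0.0156,-0.002,-0,-0,-2.04,100],[0.0325,-0.0144,-0.002,-0,-0,-2.04,100],[0.033,-0.0133,-0.002,-0,-0,-2.04,100],[0.0334,-0.0121,-0.002,-0,-0,-2.04,100],[0.0339,-0.0109,-0.002,-0,-0,-2.04,100],[0.0342,-0.0097,-0.002,-0,-0,-2.04,100],[0.0345,-0.0084,-0.002,-0,-0,-2.04,100]]
[[0.0348,-0.0072,-0.002,-0,-0,-2.04,100],[0.0351,-0.006,-0.002,-0,-0,-2.04,100],[0.0352,-0.0047,-0.002,-0,-0,-2.04,100],[0.0354,-0.0034,-0.002,-0,-0,-2.04,100],[0.0355,-0.0022,-0.002,-0,-0,-2.04,100],[0.0286,-0.0208,0,-0,0,-2.52,100],[0.0295,-0.0195,0,-0,0,-2.52,100],[0.0303,-0.0182,0,-0,0,-2.52,100]]
[[0.0311,-0.0169,0,-0,0,-2.52,100],[0.0318,-0.0155,0,-0,0,-2.52,100],[0.0324,-0.0141,0,-0,0,-2.52,100],[0.033,-0.0126,0,-0,0,-2.52,100],[0.0336,-0.0112,0,-0,0,-2.52,100],[0.034,-0.0097,0,-0,0,-2.52,100],[0.0344,-0.0082,0,-0,0,-2.52,100],[0.0308,-0.0169,0.008,-0,0,0,100]]
[[0.0308,-0.0169,0.008,-0,0,0,100],[0.0308,-0.0169,0.008,-0,0,0,100],[0.0308,-0.0169,0.008,-0,0,0,100],[0.0308,-0.0169,0.008,-0,0,0,100]]
```

Request:
{"api": "servo_tool", "payload": {"plan": [[0.031, -0.017, -0.002, 0, 0, -2, 100], [0.032, -0.016, -0.002, 0, 0, -2, 100], [0.0325, -0.014, -0.002, 0, 0, -2, 100], [0.033, -0.013, -0.002, 0, 0, -2, 100], [0.033, -0.012, -0.002, 0, 0, -2, 100], [0.034, -0.011, -0.002, 0, 0, -2, 100], [0.034, -0.01, -0.002, 0, 0, -2, 100], [0.0345, -0.008, -0.002, 0, 0, -2, 100]]}}

```text
t: 0.92
eef_pos: [401.0, -376.9, 228.9]
tcp_rot: [-3.14, 0.0, 0.618]
ft_force: [0.2, -0.4, 0.5]
opening: 0.999
```

Request:
{"api": "servo_tool", "payload": {"plan": [[0.035, -0.007, -0.002, 0, 0, -2, 100], [0.035, -0.006, -0.002, 0, 0, -2, 100], [0.035, -0.005, -0.002, 0, 0, -2, 100], [0.035, -0.003, -0.002, 0, 0, -2, 100], [0.0355, -0.002, -0.002, 0, 0, -2, 100], [0.029, -0.021, 0, 0, 0, -2.5, 100], [0.0295, -0.0195, 0, 0, 0, -2.5, 100], [0.03, -0.018, 0, 0, 0, -2.5, 100]]}}

```text
t: 1.58
eef_pos: [545.3, -130.2, 239.5]
tcp_rot: [3.142, -0.001, 0.938]
ft_force: [0.1, -0.6, 0.8]
opening: 1.003
```

```bash
python3 -c "
from h import *
plan([((560,100,240),Rt(1.24)),((540,273,200),Rt(1.24))],100)"
```

```text
[[0.0278,-0.0178,-0.0001,0,-0,-2.47,100],[0.0285,-0.0165,-0.0001,0,-0,-2.47,100],[0.0292,-0.0153,-0.0001,0,-0,-2.47,100],[0.0298,-0.014,-0.0001,0,-0,-2.47,100],[0.0304,-0.0127,-0.0001,0,-0,-2.47,100],[0.0309,-0.0114,-0.0001,0,-0,-2.47,100],[0.0314,-0.0101,-0.0001,0,-0,-2.47,100],[0.0314,-0.015,0.008,0,-0,0,100]]
[[0.0314,-0.015,0.008,0,-0,0,100],[0.0314,-0.015,0.008,0,-0,0,100],[0.0314,-0.015,0.008,0,-0,0,100],[0.0314,-0.015,0.008,0,-0,0,100]]
```

Request:
{"api": "servo_tool", "payload": {"plan": [[0.028, -0.018, 0, 0, 0, -2.5, 100], [0.0285, -0.0165, 0, 0, 0, -2.5, 100], [0.029, -0.015, 0, 0, 0, -2.5, 100], [0.03, -0.014, 0, 0, 0, -2.5, 100], [0.0305, -0.0127, 0, 0, 0, -2.5, 100], [0.031, -0.0114, 0, 0, 0, -2.5, 100], [0.0315, -0.01, 0, 0, 0, -2.5, 100], [0.0315, -0.015, 0.006, 0, 0, 0, 100]]}}

```text
t: 2.25
eef_pos: [553.8, 149.2, 234.2]
tcp_rot: [3.14, -0.001, 1.262]
ft_force: [2.3, -0.4, -0.5]
opening: 1.001
```

Request:
{"api": "servo_tool", "payload": {"plan": [[0.0315, -0.015, 0.006, 0, 0, 0, 100], [0.0315, -0.015, 0.006, 0, 0, 0, 100], [0.0315, -0.015, 0.006, 0, 0, 0, 100], [0.0315, -0.015, 0.006, 0, 0, 0, 100], [0, 0, 0, 0, 0, 0, 100], [0, 0, 0, 0, 0, 0, 100]]}}

```text
t: 2.75
eef_pos: [531.0, 300.7, 207.7]
tcp_rot: [3.141, -0.001, 1.269]
ft_force: [-0.8, 0.4, 0.2]
opening: 0.997
```

```bash
python3 - <<'E'
from h import *
st(); d=env.read_camera("wrist"); print(d["intrinsics"],d["R"],d["t"],-d["R"].T@d["t"]); cv2.imwrite("pics/w1.png",d["img"])
E
```

```text
t 2.75 [531.  300.7 207.7] [ 3.141e+00 -1.000e-03  1.269e+00] F [-0.8  0.4  0.2] M [-0.04 -0.06  0.01] op 0.997
[[371.64829954   0.         318.86546865]
 [  0.         371.64829954 241.72466522]
 [  0.           0.           1.        ]] [[ 9.54528210e-01 -2.98120582e-01  1.23029397e-04]
 [-2.86971896e-01 -9.18720174e-01  2.71293887e-01]
 [-8.07652619e-02 -2.58992974e-01 -9.62496552e-01]] [-416.63819323  398.66632097  505.0296728 ] [552.8877924  372.85350835 377.98484133]
```

View pics/w1.png

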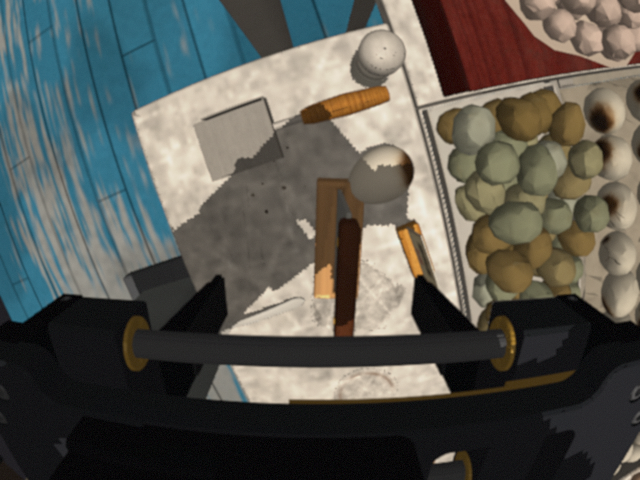

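The wrist view shows the strip between the open fingers, running from (347,220) to (343,335), with the slot block around (328,240). I'll cast rays to the strip's top (z=149) to refine its line.

```bash
cat >> h.py <<'E'
def wz(d,u,v,z):
    K=d["intrinsics"]; a=np.array([u-K[0,2],v-K[1,2]])/K[0,0]; r=np.linalg.norm(a)
    w=d["R"].T@np.array([*(a/max(r,1e-9)*np.sin(r)),np.cos(r)]); c=-d["R"].T@d["t"]; return c+w*(z-c[2])/w[2]
E
python3 - <<'E'
from h import *
d=env.read_camera("wrist"); h=cv2.cvtColor(d["img"],cv2.COLOR_BGR2HSV)
for v in range(222,335,16):
    r=h[v,325:370]; m=((r[:,0]<14)|(r[:,0]>170))&(r[:,1]>100)&(r[:,2]<110); i=np.flatnonzero(m)+325
    if len(i): print(v,i[0],i[-1],np.round(wz(d,i[0],v,149),1),np.round(wz(d,i[-1],v,149),1))
E
```

```text
222 340 357 [550.3 319.3 149. ] [560.6 316.2 149. ]
238 339 359 [546.7 309.5 149. ] [558.9 305.7 149. ]
254 338 358 [543.  299.4 149. ] [555.4 295.5 149. ]
270 333 356 [536.7 289.8 149. ] [551.2 285.2 149. ]
286 336 355 [535.4 278.3 149. ] [547.5 274.5 149. ]
302 336 354 [532.1 267.  149. ] [543.7 263.3 149. ]
318 336 353 [528.6 255.2 149. ] [539.8 251.6 149. ]
334 335 352 [524.3 243.1 149. ] [535.8 239.4 149. ]
```

```bash
python3 -c "
from h import *
plan([((540.4,273,165),Rt(1.246)),((540.4,273,121),Rt(1.246))],100,step=22)"
```

```text
[[-0.0075,0.0055,0.0143,0.02,-0.03,0.4,100],[-0.0075,0.0055,0.0143,0.02,-0.03,0.4,100],[-0.0074,0.0056,0.0143,0.02,-0.03,0.4,100],[0,0,0.0147,-0,0,0,100],[0,0,0.0147,-0,0,0,100],[0,0,0.0147,-0,0,0,100]]
```

Request:
{"api": "servo_tool", "payload": {"plan": [[-0.0075, 0.0055, 0.014, 0, 0, 0.4, 100], [-0.0075, 0.0055, 0.014, 0, 0, 0.4, 100], [-0.0074, 0.0055, 0.014, 0, 0, 0.5, 100], [0, 0, 0.014, 0, 0, 0, 100], [0, 0, 0.014, 0, 0, 0, 100], [0, 0, 0, 0, 0, 0, 100]]}}

```text
t: 3.35
eef_pos: [543.8, 264.9, 138.5]
tcp_rot: [3.136, -0.004, 1.235]
ft_force: [-0.1, -0.1, -0.0]
opening: 0.997
```

Request:
{"api": "servo_tool", "payload": {"plan": [[0.0065, -0.006, 0.008, 0.3, 0, -0.5, 100], [0, 0, 0.008, 0, 0, 0, 100], [0, 0, 0, 0, 0, 0, 100]]}}

```text
t: 3.6
eef_pos: [541.5, 271.6, 123.0]
tcp_rot: [3.14, -0.006, 1.241]
ft_force: [0.2, -0.7, -0.8]
opening: 1.003
```

Request:
{"api": "servo_tool", "payload": {"plan": [[0, -0.0015, 0.002, 0, 0, 0, 10], [0, 0, 0, 0, 0, 0, 5], [0, 0, 0, 0, 0, 0, 0], [0, 0, 0, 0, 0, 0, 0], [0, 0, 0, 0, 0, 0, 0], [0, 0, 0, 0, 0, 0, 0], [0, 0, 0, 0, 0, 0, 0], [0, 0, 0, 0, 0, 0, 0]]}}

```text
t: 4.27
eef_pos: [540.6, 273.0, 123.1]
tcp_rot: [3.138, -0.008, 1.242]
ft_force: [0.5, 0.9, -0.6]
opening: 0.499
```

Request:
{"api": "servo_tool", "payload": {"plan": [[0, 0, 0, 0, 0, 0, 0], [0, 0, 0, 0, 0, 0, 0], [0, 0, 0, 0, 0, 0, 0], [0, 0, 0, 0, 0, 0, 0], [0, 0, 0, 0, 0, 0, 0], [0, 0, 0, 0, 0, 0, 0], [0, 0, 0, 0, 0, 0, 0], [0, 0, 0, 0, 0, 0, 0]]}}

```text
t: 4.93
eef_pos: [540.6, 273.0, 123.2]
tcp_rot: [3.138, -0.008, 1.242]
ft_force: [0.1, 0.1, -0.4]
opening: 0.144
```

Request:
{"api": "servo_tool", "payload": {"plan": [[0, 0, 0, 0, 0, 0, 0], [0, 0, -0.005, 0, 0, 0, 0], [0, 0, -0.01, 0, 0, 0, 0], [0, 0, -0.012, 0, 0, 0, 0], [0, 0, -0.015, 0, 0, 0, 0], [0, 0, -0.02, 0, 0, 0, 0], [0, 0, -0.02, 0, 0, 0, 0], [0, 0, -0.02, 0, 0, 0, 0]]}}

```text
t: 5.6
eef_pos: [538.3, 271.3, 228.0]
tcp_rot: [-3.139, -0.002, 1.242]
ft_force: [-0.4, -0.2, -2.8]
opening: 0.148
```

```bash
python3 - <<'E'
from h import *
st(); a=env.read_camera("scene")["img"]
cv2.imwrite("pics/s2.png",cv2.resize(a[180:400,60:420],None,fx=1.8,fy=1.8))
E
```

```text
t 5.6 [538.3 271.3 228. ] [-3.139e+00 -2.000e-03  1.242e+00] F [-0.4 -0.2 -2.8] M [-0.03 -0.14 -0.03] op 0.148
```

View pics/s2.png

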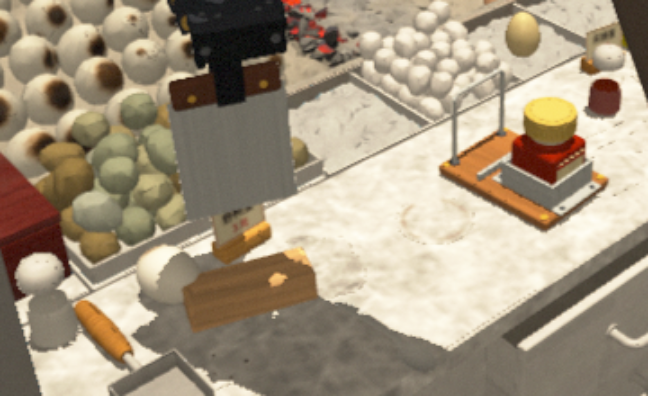

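The guard is upright in the jaws and clear of the block. The stand, jar and rest are untouched.

```bash
python3 -c "
from h import *
plan([((560,150,250),Rt(1.4)),((572.9,-51.8,240),Rt(1.658,.32))],0,step=33)"
```

```text
[[-0.0272,0.0147,-0.0045,0.04,-0.08,-2.26,0],[-0.0277,0.0136,-0.0045,0.04,-0.08,-2.26,0],[-0.0283,0.0125,-0.0045,0.04,-0.08,-2.26,0],[-0.0287,0.0113,-0.0044,0.04,-0.08,-2.26,0],[-0.0281,0.0067,0.0014,2.6,-0.34,-2.09,0],[-0.0283,0.0057,0.0013,2.6,-0.34,-2.09,0],[-0.0285,0.0048,0.0012,2.6,-0.34,-2.09,0],[-0.0286,0.0038,0.0012,2.6,-0.34,-2.09,0]]
[[-0.0288,0.0028,0.0012,2.6,-0.34,-2.09,0],[-0.0288,0.0018,0.0013,2.6,-0.34,-2.09,0],[-0.0289,0.0008,0.0014,2.6,-0.34,-2.09,0]]
```

Request:
{"api": "servo_tool", "payload": {"plan": [[-0.027, 0.0147, -0.0045, 0, 0, -2.3, 0], [-0.0277, 0.0136, -0.0045, 0, 0, -2.3, 0], [-0.028, 0.0125, -0.0045, 0, 0, -2.3, 0], [-0.0287, 0.0113, -0.0045, 0, 0, -2.3, 0], [-0.028, 0.0067, 0, 2.6, -0.3, -2.1, 0], [-0.028, 0.0057, 0, 2.6, -0.3, -2.1, 0], [-0.0285, 0.0048, 0, 2.6, -0.3, -2.1, 0], [-0.0286, 0.0038, 0, 2.6, -0.3, -2.1, 0]]}}

```text
t: 6.32
eef_pos: [568.0, 31.9, 256.4]
tcp_rot: [-2.965, -0.003, 1.573]
ft_force: [0.6, 0.7, -2.5]
opening: 0.145
```

Request:
{"api": "servo_tool", "payload": {"plan": [[-0.028, 0.0028, 0, 2.6, -0.3, -2.1, 0], [-0.022, 0.0018, 0, 2.6, -0.3, -2.1, 0], [-0.01, 0.0008, 0, 2.6, -0.3, -2.1, 0], [0, 0, 0, 0, 0, 0, 0], [0, 0, 0, 0, 0, 0, 0]]}}

```text
t: 6.73
eef_pos: [575.2, -36.8, 255.5]
tcp_rot: [-2.821, -0.016, 1.683]
ft_force: [0.3, -0.7, -2.3]
opening: 0.148
```

```bash
python3 -c "
from h import *
st()
plan([((572.9,-51.8,240),Rt(1.658,.32)),((572.9,-51.8,150),Rt(1.658,.32))],0,step=20)"
```

```text
t 6.73 [575.2 -36.8 255.5] [-2.821 -0.016  1.683] F [ 0.3 -0.7 -2.3] M [ 0.02 -0.41 -0.03] op 0.148
[[-0.0075,0.0005,0.0079,-0.01,-0.21,0.82,0],[-0.0074,0.0006,0.0079,-0.01,-0.21,0.82,0],[-0,0.0057,0.0171,-0,-0,-0,0],[-0,0.0057,0.0171,-0,-0,-0,0],[-0,0.0057,0.0171,-0,-0,-0,0],[-0,0.0057,0.0171,-0,-0,-0,0],[-0,0.0057,0.0171,-0,-0,-0,0]]
```

Request:
{"api": "servo_tool", "payload": {"plan": [[-0.0075, 0.0005, 0.008, 0, -0.2, 0.8, 0], [-0.0075, 0.0005, 0.008, 0, -0.2, 0.8, 0], [0, 0.006, 0.017, 0, 0, 0, 0], [0, 0.006, 0.017, 0, 0, 0, 0], [0, 0.006, 0.017, 0, 0, 0, 0], [0, 0.0055, 0.017, 0, 0, 0, 0], [0, 0, 0, 0, 0, 0, 0], [0, 0, 0, 0, 0, 0, 0]]}}

```text
t: 7.4
eef_pos: [570.9, -50.2, 163.8]
tcp_rot: [-2.83, 0.005, 1.652]
ft_force: [1.0, 0.2, -1.5]
opening: 0.143
```

```bash
python3 - <<'E'
from h import *
st()
plan([((572.9,-51.8,122),Rt(1.658,.32))],0,step=8)
a=env.read_camera("scene")["img"]
cv2.imwrite("pics/s3.png",cv2.resize(a[170:320,260:440],None,fx=4,fy=4,interpolation=cv2.INTER_CUBIC))
E
```

```text
t 7.4 [570.9 -50.2 163.8] [-2.83   0.005  1.652] F [ 1.   0.2 -1.5] M [-0.04 -0.38 -0.02] op 0.143
[[-0.0003,0.0024,0.0065,0.08,0.02,-0.07,0],[-0.0003,0.0024,0.0065,0.08,0.02,-0.07,0],[-0.0003,0.0024,0.0065,0.08,0.02,-0.07,0],[-0.0003,0.0024,0.0065,0.08,0.02,-0.07,0],[-0.0003,0.0025,0.0065,0.08,0.02,-0.07,0],[-0.0003,0.0025,0.0065,0.08,0.02,-0.07,0]]
```

View pics/s3.png

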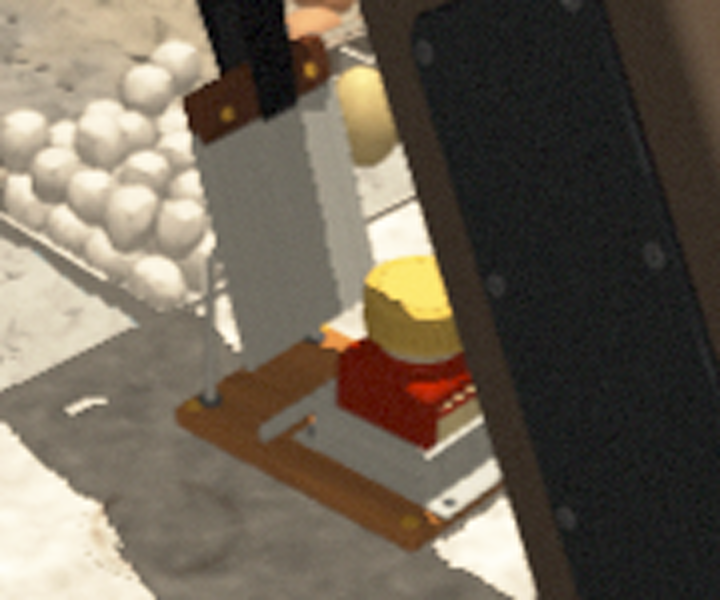

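The guard's lower edge runs from crop (245,370) to (365,300), hovering in front of the hoop's left post (212,400) and behind the lip (265,435)–(310,415). I'll check this against the expected foot.

```bash
python3 - <<'E'
from h import *
s=env.state(); d=env.read_camera("scene"); R=Ro.from_euler('xyz',s["tcp_rot"]); f=s["eef_pos"]+R.apply([0,0,115]); print("foot",f)
for y in (-50,50):
    p=proj(d,f+R.apply([y,0,0])); print("edge",(p-[260,170])*4)
q=f[:2]-[472.1,-60.6]; print("stand",q@[np.cos(.087),np.sin(.087)],q@[-np.sin(.087),np.cos(.087)])
E
```

```text
foot [535.73636527 -53.46575844  54.3486503 ]
edge [380.64034222 289.06290755]
edge [248.08825172 370.21248766]
stand 64.0155816328934 1.5778767481374254
```

Request:
{"api": "servo_tool", "payload": {"plan": [[0, 0.0025, 0.007, 0, 0, 0, 0], [0, 0.0025, 0.007, 0, 0, 0, 0], [0, 0.0025, 0.007, 0, 0, 0, 0], [0, 0.0025, 0.007, 0, 0, 0, 0], [0, 0.0022, 0.006, 0, 0, 0, 0], [0, 0.0015, 0.004, 0, 0, 0, 0], [0, 0, 0, 0, 0, 0, 0]]}}

```text
t: 8.08
eef_pos: [574.3, -50.4, 122.9]
tcp_rot: [-2.837, 0.007, 1.651]
ft_force: [1.1, 0.1, -0.6]
opening: 0.142
```

```bash
python3 - <<'E'
from h import *
st();s=env.state();R=Ro.from_euler('xyz',s["tcp_rot"]); f=s["eef_pos"]+R.apply([0,0,115]); q=f[:2]-[472.1,-60.6]; print("stand",q@[np.cos(.087),np.sin(.087)],q@[-np.sin(.087),np.cos(.087)],f[2])
E
```

```text
t 8.08 [574.3 -50.4 122.9] [-2.837  0.007  1.651] F [ 1.1  0.1 -0.6] M [ 0.02 -0.44  0.03] op 0.142
stand 68.17627109820315 0.7524513699531482 13.180785536077593
```

Request:
{"api": "servo_tool", "payload": {"plan": [[0, -0.001, 0.001, 0, 0, 0, 0], [0, 0, 0, 0, 0, 0, 20], [0, 0, 0, 0, 0, 0, 30], [0, 0, 0, 0, 0, 0, 45], [0, 0, 0, 0, 0, 0, 50], [0, 0, 0, 0, 0, 0, 50], [0, 0, 0, 0, 0, 0, 50], [0, 0, 0, 0, 0, 0, 50]]}}

```text
t: 8.75
eef_pos: [574.0, -50.9, 123.8]
tcp_rot: [-2.84, 0.008, 1.651]
ft_force: [1.1, 0.2, -0.2]
opening: 0.492
```

```bash
python3 - <<'E'
from h import *
st()
d=env.read_camera("scene")
a=d["img"];cv2.imwrite("pics/s4.png",cv2.resize(a[170:320,260:440],None,fx=4,fy=4,interpolation=cv2.INTER_CUBIC))
E
```

```text
t 8.75 [574.  -50.9 123.8] [-2.84   0.008  1.651] F [ 1.1  0.2 -0.2] M [-0.03 -0.26  0.02] op 0.492
```

View pics/s4.png

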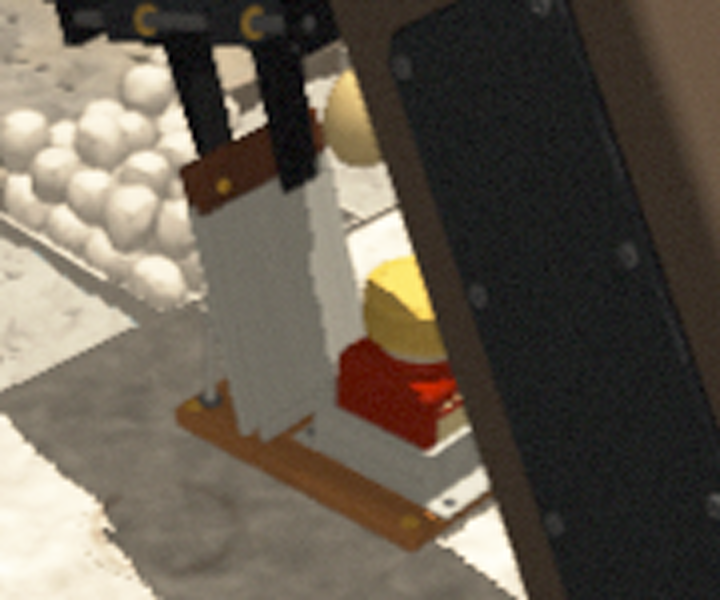

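The guard's foot is behind the lip from crop (245,437) to (335,385). Its top leans back on the hoop and the jaws are open, clear of the strip. Now I withdraw along the tool axis.

Request:
{"api": "servo_tool", "payload": {"plan": [[0, 0, -0.008, 0, 0, 0, 55], [0, 0, -0.015, 0, 0, 0, 55], [0, 0, -0.025, 0, 0, 0, 60], [0, 0, -0.03, 0, 0, 0, 60], [0, 0, -0.03, 0, 0, 0, 70], [0, 0, 0, 0, 0, 0, 80]]}}

```text
t: 9.3
eef_pos: [606.8, -47.1, 232.7]
tcp_rot: [-2.836, 0.006, 1.651]
ft_force: [-0.5, 0.4, 0.2]
opening: 0.692
```

```bash
python3 - <<'E'
from h import *
st()
plan([((520,-56,250),Rt(2.0)),((472.4,-61,200),Rt(2.45)),((472.4,-61,125),Rt(2.45))],100,step=33)
d=env.read_camera("top"); a=d["img"];cv2.imwrite("pics/t5.png",cv2.resize(a[195:320,300:430],None,fx=4,fy=4,interpolation=cv2.INTER_CUBIC))
E
```

```text
t 9.3 [606.8 -47.1 232.7] [-2.836  0.006  1.651] F [-0.5  0.4  0.2] M [ 0.04 -0.27 -0.  ] op 0.692
[[-0.0004,-0.0177,0.0019,-3.48,-0.54,-3.98,100],[0.0008,-0.0178,0.0009,-3.48,-0.54,-3.98,100],[0.0021,-0.0177,-0.0002,-3.48,-0.54,-3.98,100],[0.0033,-0.0174,-0.0013,-3.48,-0.54,-3.98,100],[0.0045,-0.0171,-0.0024,-3.48,-0.54,-3.98,100],[0.0038,-0.0113,0.0125,0,0,-6.45,100],[0.0051,-0.0108,0.0125,0,0,-6.45,100],[0.0062,-0.0102,0.0125,0,0,-6.45,100]]
[[0.0074,-0.0094,0.0125,0,0,-6.45,100],[0,0,0.025,-0,0,0,100],[0,0,0.025,-0,0,0,100],[0,0,0.025,-0,0,0,100]]
```

View pics/t5.png

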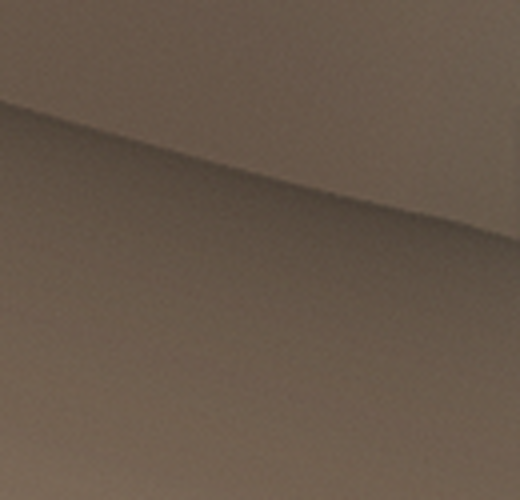

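The arm blocks the top view, so that picture shows only the arm. I'll move over the lid and use the wrist camera.

Request:
{"api": "servo_tool", "payload": {"plan": [[0, -0.018, 0.001, -3.5, -0.5, -4, 100], [0.001, -0.018, 0.001, -3.5, -0.5, -4, 100], [0.002, -0.018, 0, -3.5, -0.5, -4, 100], [0.003, -0.0175, -0.001, -3.5, -0.5, -4, 100], [0.0045, -0.017, -0.002, -3.5, -0.5, -4, 100], [0.004, -0.0113, 0.008, 0, 0, -6.5, 100], [0.005, -0.011, 0.008, 0, 0, -6.5, 100], [0.006, -0.01, 0.008, 0, 0, -6.5, 100]]}}

```text
t: 10.02
eef_pos: [476.1, -59.7, 219.3]
tcp_rot: [3.13, 0.002, 2.369]
ft_force: [0.6, 0.1, -1.4]
opening: 0.999
```

Request:
{"api": "servo_tool", "payload": {"plan": [[0.0074, -0.0094, 0.01, 0, 0, -6.4, 100], [0, 0, 0, 0, 0, 0, 100], [0, 0, 0, 0, 0, 0, 100]]}}

```text
t: 10.27
eef_pos: [460.2, -60.9, 207.3]
tcp_rot: [3.132, -0.001, 2.488]
ft_force: [-0.6, -0.2, 0.3]
opening: 1.0
```

```bash
python3 - <<'E'
from h import *
st(); d=env.read_camera("wrist"); cv2.imwrite("pics/w6.png",d["img"])
plan([((472.4,-61,190),Rt(2.45))],100,step=33)
E
```

```text
t 10.27 [460.2 -60.9 207.3] [ 3.132e+00 -1.000e-03  2.488e+00] F [-0.6 -0.2  0.3] M [-0.01 -0.14 -0.01] op 1.0
[[-0.0097,0.0071,0.0173,0.53,-0.06,2.19,100]]
```

View pics/w6.png

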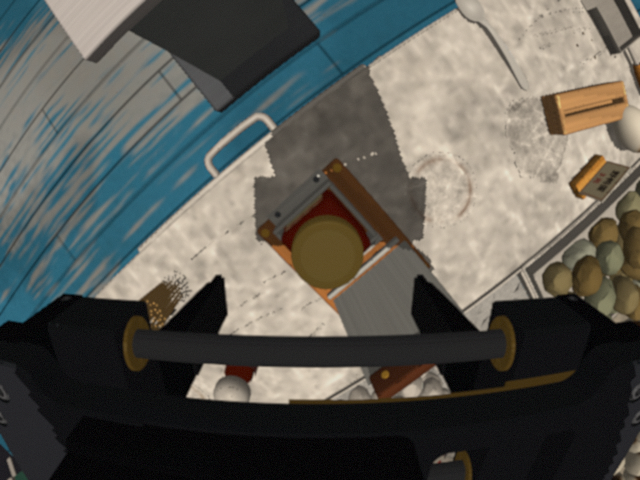

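The wrist view shows the lid disc at (327,252). The guard leans squarely behind it, foot line from (335,295) to (400,245), grip strip at (400,378). Now I measure the lid's centre.

```bash
python3 - <<'E'
from h import *
d=env.read_camera("wrist"); h=cv2.cvtColor(d["img"],cv2.COLOR_BGR2HSV)
m=np.zeros(h.shape[:2],bool); g=(h[...,0]>19)&(h[...,0]<34)&(h[...,1]>90); m[205:295,285:370]=g[205:295,285:370]
k=biggest(cv2.morphologyEx(m.astype(np.uint8),cv2.MORPH_OPEN,np.ones((5,5)))); e=cv2.fitEllipse(cv2.convexHull(k)); print(e,cv2.boundingRect(k))
P=np.array([wz(d,*p[0],106)[:2] for p in cv2.convexHull(k)],np.float32); print(cv2.minEnclosingCircle(P))
for p in ((335,295),(400,245)):
    q=wz(d,*p,12)[:2]-[472.1,-60.6]; print("foot corner stand",q@[np.cos(.087),np.sin(.087)],q@[-np.sin(.087),np.cos(.087)])
q=wz(d,400,368,148)[:2]-[472.1,-60.6]; print("strip pt",q@[np.cos(.087),np.sin(.087)],q@[-np.sin(.087),np.cos(.087)])
E
```

```text
((326.8586730957031, 252.11209106445312), (70.09212493896484, 72.14588165283203), 168.45550537109375) (292, 216, 70, 72)
((470.97686767578125, -60.848609924316406), 29.04450035095215)
foot corner stand 63.31320390983496 -43.943677336096975
foot corner stand 67.67339063031062 43.29347824210521
strip pt 93.56314216663372 -13.459470104579765
```

```bash
python3 -c "
from h import *
plan([((472,-61,150),Rt(2.45)),((472,-61,130),Rt(2.45))],100,step=20)"
```

```text
[[-0.003,0.0021,0.0192,0.18,-0.01,0.73,100],[-0.003,0.0022,0.0192,0.18,-0.01,0.73,100],[-0.0029,0.0023,0.0192,0.18,-0.01,0.73,100],[0,-0,0.01,-0,0,0,100],[0,-0,0.01,-0,0,0,100]]
```

Request:
{"api": "servo_tool", "payload": {"plan": [[-0.003, 0.0022, 0.019, 0.2, 0, 0.7, 100], [-0.003, 0.0022, 0.019, 0.2, 0, 0.7, 100], [-0.003, 0.0022, 0.019, 0.2, 0, 0.7, 100], [0, 0, 0.008, 0, 0, 0, 100], [0, 0, 0, 0, 0, 0, 100], [0, 0, 0, 0, 0, 0, 100]]}}

```text
t: 10.87
eef_pos: [477.8, -61.1, 142.6]
tcp_rot: [3.14, 0.005, 2.437]
ft_force: [-0.1, 0.3, -0.4]
opening: 1.0
```

```bash
python3 -c "
from h import *
st()
plan([((472,-61,81),Rt(2.45))],100,step=12)"
```

```text
t 10.87 [477.8 -61.1 142.6] [3.14  0.005 2.437] F [-0.1  0.3 -0.4] M [ 0.07 -0.2  -0.07] op 1.0
[[0.0008,-0.0006,0.0103,0.01,0.05,-0.12,100],[0.0008,-0.0006,0.0103,0.01,0.05,-0.12,100],[0.0008,-0.0006,0.0103,0.01,0.05,-0.12,100],[0.0008,-0.0006,0.0103,0.01,0.05,-0.12,100],[0.0008,-0.0006,0.0103,0.01,0.05,-0.12,100],[0.0008,-0.0006,0.0103,0.01,0.05,-0.12,100]]
```

Request:
{"api": "servo_tool", "payload": {"plan": [[0.002, -0.002, 0.011, 0, 0.1, -0.2, 100], [0.002, -0.002, 0.011, 0, 0.1, -0.2, 100], [0, 0, 0.011, 0, 0, 0, 100], [0, 0, 0.011, 0, 0, 0, 100], [0, 0, 0.009, 0, 0, 0, 85], [0, 0, 0.005, 0, 0, 0, 80], [0, 0, 0, 0, 0, 0, 75], [0, 0, 0, 0, 0, 0, 75]]}}

```text
t: 11.53
eef_pos: [476.4, -62.5, 89.2]
tcp_rot: [3.135, 0.011, 2.441]
ft_force: [-0.2, -0.1, 0.1]
opening: 0.784
```

Request:
{"api": "servo_tool", "payload": {"plan": [[0.0043, -0.0017, 0.004, 0.2, 0.6, 0, 75], [0, 0, 0.004, 0, 0, 0, 75], [0, 0, 0, 0, 0, 0, 75], [0, 0, 0, 0, 0, 0, 75]]}}

```text
t: 11.87
eef_pos: [472.3, -61.0, 81.9]
tcp_rot: [3.138, 0.001, 2.441]
ft_force: [-0.3, 0.1, -0.1]
opening: 0.746
```

Request:
{"api": "servo_tool", "payload": {"plan": [[0, 0, 0, 0, 0, 0, 65], [0, 0, 0, 0, 0, 0, 50], [0, 0, 0, 0, 0, 0, 40], [0, 0, 0, 0, 0, 0, 20], [0, 0, 0, 0, 0, 0, 0], [0, 0, 0, 0, 0, 0, 0], [0, 0, 0, 0, 0, 0, 0], [0, 0, 0, 0, 0, 0, 0]]}}

```text
t: 12.53
eef_pos: [472.5, -60.9, 82.1]
tcp_rot: [3.138, 0.002, 2.441]
ft_force: [0.1, 0.3, -1.1]
opening: 0.585
```

Request:
{"api": "servo_tool", "payload": {"plan": [[0, 0, 0, 0, 0, -5, 0], [0, 0, -0.0002, 0, 0, -5, 0], [0, 0, -0.0002, 0, 0, -5, 0], [0, 0, -0.0003, 0, 0, -5, 0], [0, 0, -0.0003, 0, 0, -5, 0], [0, 0, -0.0003, 0, 0, -5, 0], [0, 0, 0, 0, 0, 0, 0]]}}

```text
t: 13.12
eef_pos: [472.2, -61.0, 83.1]
tcp_rot: [3.139, 0.003, 2.987]
ft_force: [0.8, 0.8, 0.1]
opening: 0.587
```

```bash
python3 -c "
from h import *
st()"
```

```text
t 13.12 [472.2 -61.   83.1] [3.139e+00 3.000e-03 2.987e+00] F [0.8 0.8 0.1] M [ 0.2  -0.18 -0.03] op 0.587
```

Request:
{"api": "servo_tool", "payload": {"plan": [[0, 0, -0.0002, 0, 0, -5, 0], [0, 0, -0.0003, 0, 0, -5, 0], [0, 0, -0.0003, 0, 0, -5, 0], [0, 0, -0.0003, 0, 0, -5, 0], [0, 0, -0.0003, 0, 0, -5, 0], [0, 0, -0.0003, 0, 0, -5, 0], [0, 0, -0.0003, 0, 0, -5, 0], [0, 0, 0, 0, 0, 0, 0]]}}

```text
t: 13.78
eef_pos: [471.6, -61.4, 84.7]
tcp_rot: [3.14, 0.002, -2.682]
ft_force: [0.2, 0.4, -0.5]
opening: 0.585
```

```bash
python3 -c "
from h import *
st(); print(env.state()['joints'])
d=env.read_camera('wrist'); cv2.imwrite('pics/w7.png',d['img'][150:400,150:520])"
```

```text
t 13.78 [471.6 -61.4  84.7] [ 3.140e+00  2.000e-03 -2.682e+00] F [ 0.2  0.4 -0.5] M [ 0.1  -0.12 -0.02] op 0.585
[-0.27000967  0.47781241  2.051816    0.00457538  0.61097436 -2.30407373]
```

View pics/w7.png

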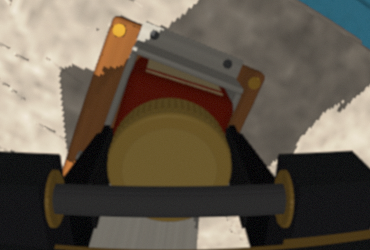

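The lid is between the pads, and the jar is still square in the collar. It has turned 1.16 rad so far. I'll give it about 0.23 rad more, then a slow lift.

Request:
{"api": "servo_tool", "payload": {"plan": [[0, 0, -0.0003, 0, 0, -4.5, 0], [0, 0, -0.0003, 0, 0, -4.5, 0], [0, 0, -0.0003, 0, 0, -4, 0], [0, 0, 0, 0, 0, 0, 0], [0, 0, -0.001, 0, 0, 0, 0], [0, 0, -0.001, 0, 0, 0, 0], [0, 0, 0, 0, 0, 0, 0]]}}

```text
t: 14.42
eef_pos: [471.9, -61.7, 87.9]
tcp_rot: [3.142, 0.003, -2.484]
ft_force: [0.6, 0.5, -0.7]
opening: 0.583
```

```bash
python3 -c "
from h import *
st()"
```

```text
t 14.42 [471.9 -61.7  87.9] [ 3.142e+00  3.000e-03 -2.484e+00] F [ 0.6  0.5 -0.7] M [ 0.12 -0.13  0.04] op 0.583
```

Request:
{"api": "servo_tool", "payload": {"plan": [[0, 0, -0.002, 0, 0, 0, 0], [0, 0, -0.003, 0, 0, 0, 0], [0, 0, -0.003, 0, 0, 0, 0], [0, 0, 0, 0, 0, 0, 0]]}}

```text
t: 14.75
eef_pos: [471.7, -61.5, 96.7]
tcp_rot: [3.141, 0.003, -2.489]
ft_force: [-0.2, -1.7, -0.9]
opening: 0.587
```

Request:
{"api": "servo_tool", "payload": {"plan": [[0, 0, -0.004, 0, 0, 0, 0], [0, 0, -0.005, 0, 0, 0, 0], [0, 0, -0.005, 0, 0, 0, 0], [0, 0, -0.003, 0, 0, 0, 0], [0, 0, 0, 0, 0, 0, 0], [0, 0, 0, 0, 0, 0, 0], [0, 0, 0, 0, 0, 0, 0], [0, 0, 0, 0, 0, 0, 0]]}}

```text
t: 15.42
eef_pos: [471.7, -61.5, 116.3]
tcp_rot: [-3.141, 0.004, -2.49]
ft_force: [0.2, -0.5, -0.4]
opening: 0.585
```

```bash
python3 -c "
from h import *
st()
a=env.read_camera('scene')['img'][170:320,260:440]; b=env.read_camera('wrist')['img'][150:400,150:520]
c=np.zeros((600,800,3),np.uint8); c[:360,:432]=cv2.resize(a,(432,360),interpolation=cv2.INTER_CUBIC); c[:250,432:800]=b[:,:368]
cv2.imwrite('pics/f8.png',c[:360])"
```

```text
t 15.42 [471.7 -61.5 116.3] [-3.141  0.004 -2.49 ] F [ 0.2 -0.5 -0.4] M [ 0.17 -0.07 -0.02] op 0.585
```

View pics/f8.png

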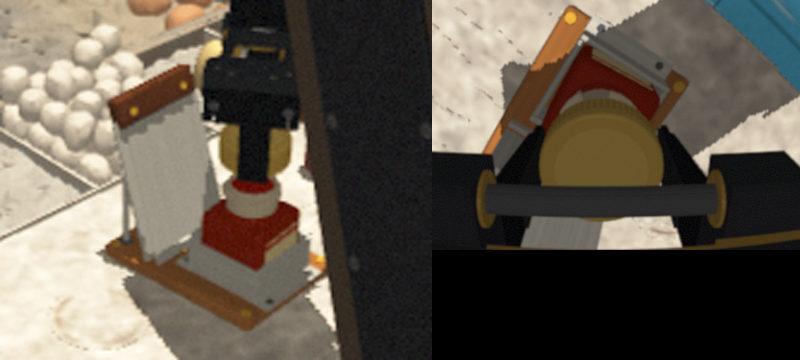

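The lid is gripped level above the open neck (rim at (252,187)). The jar sits down in the collar, and the guard leans on the hoop with nothing touching it. I'm handing in.

```bash
python3 -c "
from h import *
print(env.job_done()); st()"
```

```text
the job is handed in; nothing more can be done
None
the job is handed in; nothing more can be done
```

The job is done and handed in at about 15.5 s of the 50 s allowed. No verdict was reported.

- **Ash guard:** I lifted it out of its block, set it behind the lip and let go. From the wrist view, its foot corners were at about x +63 and +68 mm in the stand's frame, roughly centred in y and about 0.05 rad off square. From the tool's pose at release, it leaned about 0.3 rad back on the rest. The last scene picture shows it still leaning there untouched.
- **Lid:** I turned it 1.36 rad anticlockwise, then lifted it. The wrist force stayed below about 2 N during the lift, so the threads had let go. The opening reads 56 mm, which matches the lid.
- **Final hold:** The lid is level within 0.01 rad. Its edge is about 21 mm above the rim, worked out from how far the tool rose. It is about 1 mm from the collar's centre.
- **Jar and bystanders:** The jar is down in its collar in both last views. The arm never went near the shaker, toothpick glass or teaspoon, but I did not re-measure them at the end.

Two checks fell short. The top-camera check after releasing the guard was blocked by the arm, so I used the wrist view instead. The wrist and top views differed by about 1.5 mm on the lid's centre, and I gripped between the two.

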